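Clip the counterweight onto the balance arm of the glass cutting bench

ROBOT

A 6-joint arm with a two-finger parallel gripper is mounted at the origin on the work surface. World frame = base frame: x ahead of the robot, y to its left, z up, the work surface at z = 0. Lengths are in m, angles in rad, forces in N, time in s.
With the tool pointing down it reaches from about 0.3 to 0.875 m from the base axis. Payload 6.4 kg.
Tool frame: the origin (TCP) lies midway between the tips of the shut fingers; the grasp point (between the pads) lies 19 mm behind it; z points along the fingers, y is the line along which they close (so a half turn about z gives the same grasp; the last joint's range is limited). The gripper opens to 85 mm and grips with 20 to 120 N. Pads are 22 mm wide; open, the fingers measure 114 mm over their backs; the gripper's body (76 mm by 85 mm) begins 54 mm behind the grasp point. The pads swing forward as they close: fully open they stand 13 mm farther back than shut.
Start: joints at [0.96, 0.181, 1.607, -0, 1.354, -0.206], TCP at [0.226, 0.529, 0.231] pointing down, gripper open.
Joint ranges: [-2.99, 2.99], [-0.89, 2.07], [0.3, 2.58], [-1.14, 4.28], [0, 2.63], [-3.12, 3.12]. Speed limits (rad/s): [2.57, 2.57, 3.01, 3.14, 3.14, 3.14].

INTERFACE

Orientations are given as a unit quaternion [w, x, y, z].
In Python, from bench import status, camera, ctrl gives the robot as it stands. The module is installed in compiled form; this text tells all that it offers.
- The arm moves only by the shell command python3 -m handwheel 'ROWS'. ROWS is JSON, a list that holds one entry, the list of rows, each a list of 7 numbers: the opening, from -1 (shut) to 1 (fully open), then the shift along the tool's x, y, z in cm, then the turn, a rotation vector about the tool's x, y, z in degrees. A call has 1 to 10 rows; each row is the pose to reach, as a shift and turn from the pose commanded when the call began, along the tool's axes at that moment; what a row does not reach only later rows make up. A row lasts 1/8 s, in which the tool goes at most 62.5 mm and 10.7 degrees, less where a joint would pass 70% of its speed; a pose out of reach is approached as far as the arm can. A call with a gripper value outside its range is refused whole. The fingers move at their own pace and stop on an object; the grip force is fixed at half the most. Time passes only in rows, so rows that repeat a pose let the fingers close. It gives the time, the measured TCP pose, the force, the opening and the grip force at its end, in the units of the state.
- status.get_obs(): the state, without advancing time (a new reading comes with each control period).
- camera(name): name is "scene" or "top" or "wrist"; returns a dict with "frame" (400x640x3 uint8, blue, green, red), "depth" (400x640 float32, m along the optical axis (not along the pixel's ray), 0 where there is no reading), "fx", "fy", "cx", "cy" (pixels), "dist" ([k1, k2, p1, p2, k3] as OpenCV has them; the pictures are not rectified), "extrinsics" (4x4, takes a point from camera to world coordinates); the wrist camera has in their place "hand_eye" (4x4, takes a point from camera to tool coordinates, whose origin is the TCP and whose axes are the flange's). Camera axes: x right, y down, z forward; pixel columns grow to the right and rows downward; lengths in m; the calibration is good to about 2 mm. A picture is of the moment at which its call begins: read the wrist's pose just before it.
- ctrl.hand_in(): hands the job in; it is judged then, once.
The state is a dict: "time_s": time; "q": joint angles; "dq": joint speeds; "joint_efforts": joint torques, N m; "eef_pos": TCP position; "eef_rot": TCP orientation; "wrist_force": force on the tool from outside, world axes, zero at the start; "torque": the same for the moment, N m; "opening": opening from 0.0 (shut) to 1.0 (fully open); "grasp_force": force on a finger pad.
Only numpy, scipy, OpenCV 4.12 (cv2) and the standard library are available. Lean on these libraries where they do the work, as an engineer would, in place of code of your own. Each camera call takes 0.05 s, during which the arm holds its last target. There are 200 camera calls.

TASK

Pick up the iron counterweight and clip its snap hook onto the bar of the eye at the end of the balance arm, working the bar in past the sprung gate until the gate snaps shut behind it. Then pull up gently but distinctly (about 10 N) against the shut gate to prove that it holds, let the weight down again and leave it hanging still from the eye. Never force the arm (it bends above 25 N), and leave the tumbler, the stone wheel and the dressing stick where they are.

Things in the scene. Friction and masses are not known exactly. Their poses are not given: they have to be found in the camera images.
- weight: Counterweight, 155 mm tall, 0.43 kg (+-15 %), standing on the bench: dark iron drum (49 mm diameter, 34 mm high) carrying a steel snap hook cut from 8 mm bar, 12 mm thick, with a grip lug on top. Origin: centre of the underside, z up. The hook lies in the xz plane: spine at x = -15 mm; nose at x = 11 to 19 mm, pointing down, its free end at z = 86 mm; 22 mm clear between them.
- lug (a point): Middle of the grip lug, 135 mm above the weight's origin, axes as the weight's. The lug is a steel block 24 mm (x) by 12 mm (y), from z = 115 mm (outer top of the hook's crown) to 155 mm: grip it from above across the 12 mm.
- mouth (a point): Point in the hook's mouth, on the weight's axis at z = 59 mm, below the shut gate and above the neck. The eye's bar comes here sideways from +x: its centre has room from z = 53 to 64 mm. From here the hook is lowered straight down on the bar: the gate folds in towards the spine and drops shut again once the bar's centre has passed z = 99 mm of the weight's frame.
- seat (a point): Where the centre of the eye's bar sits in the roof-shaped crown when the weight hangs: on the weight's axis at z = 103 mm.
- gate (a joint): The hook's sprung gate: 6 mm brass rod, pivot at (x, z) = (-13, 64) mm and tip at (11, 82) mm of the weight's frame when shut. Rad: 0 shut, grows as it folds in, up to 0.95. The bar must push with up to 12 to 17 N to open it, more than the weight's own weight. It cannot swing outwards: pulled up against it, the hook stops with the bar at about z = 82 mm (at x = 0).
- eye (a point): Middle of the front bar of the eye at the end of the balance arm: a closed, level D-shaped loop of 8 mm round steel. Front bar straight along y, 46 mm clear inside; opening behind it 37 mm deep (+x). Bar centre 200 mm above the bench at rest. Axes: x level along the arm towards the post, y along the bar, z up. The hook goes on with its x along this x: spine outside, nose down inside the loop.
- balance_arm: Grey arm with the eye, hinged on the post 170 mm behind the bar; origin at the hinge, axes as the eye's. A spring holds it level against its top stop. It gives way downwards from about 4 N at the eye, then about 0.5 N per mm (so it dips while the gate is being opened, and springs back), to a bottom stop 34 mm down. It does not give upwards. More than 25 N bends it.
- stand: Fixed stand of the arm; origin on the bench right under the eye's front bar, x towards the post. Post 26 by 30 mm, 215 mm tall, at x = 185 mm, on a foot plate 100 by 90 mm.
- tumbler: Bystander: glass tumbler, 68 mm wide, 85 mm tall, origin under its centre. Leave alone.
- stone_wheel: Bystander: flat stone cutting wheel lying down, 100 mm diameter, 18 mm thick, origin under its centre. Leave alone.
- dressing_stick: Bystander: grey dressing stick, 100 x 26 x 26 mm, long along its x, origin under its centre. Leave alone.
There are look-alikes about, which are no part of the job. There is more than one size of the weight; the job needs the largest.

How it is judged:
By the outcome, as a careful person would: the job done as asked, in the order asked, and still so for the second after the job is handed in, with the robot touching nothing.
It also fails if it takes over 72 s, if anything falls off the work surface, if the arm or the gripper's body presses on something with over 40 N, if the wrist force passes 120 N, or if a joint passes its speed limit or range.

## Working session

There is one attempt and no reset: what is moved stays moved. The work goes in short steps, Python scripts to look and compute and a shell command to move; the robot and the scene stay as the last step left them, time stands still between calls to the robot, and variables do not carry over. Pictures are saved under pics/ and viewed, at most 10 in all, crops included, and the job is handed in when it is done.

```bash
mkdir -p pics
cat > h.py <<'E'
import numpy as np, cv2
from bench import status, camera, ctrl
from scipy.spatial.transform import Rotation as R
def snap(n,fn):
    o=status.get_obs(); c=camera(n); c={k:(np.array(v) if not np.isscalar(v) else v) for k,v in c.items()}
    if n=='wrist':
        T=np.eye(4);q=o['eef_rot'];T[:3,:3]=R.from_quat([q[1],q[2],q[3],q[0]]).as_matrix();T[:3,3]=o['eef_pos'];c['extrinsics']=T@c['hand_eye']
    np.savez(f'{fn}.npz',**c); cv2.imwrite(f'pics/{fn}.png',c['frame']); return c
def load(fn): return np.load(f'{fn}.npz')
def px(c,u,v,z=None,d=None):
    K=np.array([[c['fx'],0,c['cx']],[0,c['fy'],c['cy']],[0,0,1]],float)
    p=cv2.undistortPoints(np.array([[[u,v]]],float),K,c['dist'])[0,0]; r=np.array([p[0],p[1],1]); E=c['extrinsics']
    if z is not None: d=(z-E[2,3])/(E[:3,:3]@r)[2]
    elif d is None:
        w=c['depth'][int(v)-1:int(v)+2,int(u)-1:int(u)+2]; d=np.median(w[w>0])
    return (E@np.append(r*d,1))[:3]
def cloud(c):
    K=np.array([[c['fx'],0,c['cx']],[0,c['fy'],c['cy']],[0,0,1]],float)
    vv,uu=np.mgrid[0:400,0:640]; p=cv2.undistortPoints(np.stack([uu,vv],-1).reshape(-1,1,2).astype(float),K,c['dist'])[:,0]
    d=c['depth'].reshape(-1,1); P=np.hstack([p*d,d,np.ones_like(d)])@c['extrinsics'].T
    return P[:,:3].reshape(400,640,3)
E
python3 - <<'E'
from h import *
for n in('scene','top'): snap(n,n+'0')
print(status.get_obs())
a=[cv2.imread(f'pics/{n}0.png') for n in('scene','top')]
E
```

```text
{'time_s': 0.1, 'q': array([ 9.59710863e-01,  1.81449164e-01,  1.60789706e+00,  3.12150725e-05,
        1.35379997e+00, -2.06295060e-01]), 'dq': array([-0.00269557, -0.00036613, -0.00436312, -0.0009747 , -0.0008503 ,
       -0.00058618]), 'joint_efforts': array([ 4.27439300e-04, -4.45880127e+01, -3.52240312e+01, -2.14581278e-04,
        4.17116506e-03,  2.79077301e-05]), 'eef_pos': array([0.22613652, 0.5281355 , 0.23048942]), 'eef_rot': array([-3.22678593e-04,  2.01019459e-01,  9.79586940e-01, -7.06741449e-04]), 'wrist_force': array([ 0.29029535, -0.89626144, -0.59557675]), 'torque': array([ 0.02532947, -0.00292314,  0.04118841]), 'grasp_force': 0.0, 'opening': 0.9994211280724495}
```

View pics/scene0.png

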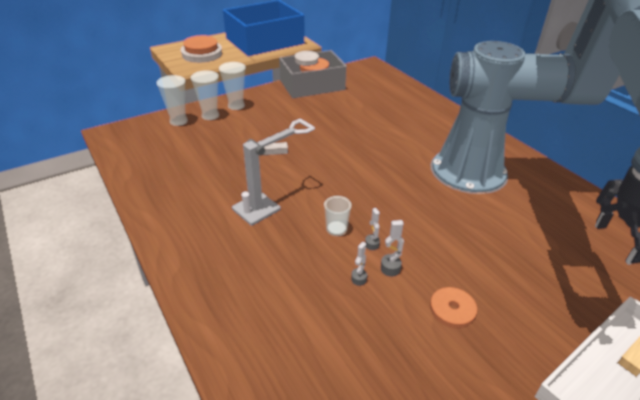

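View pics/top0.png

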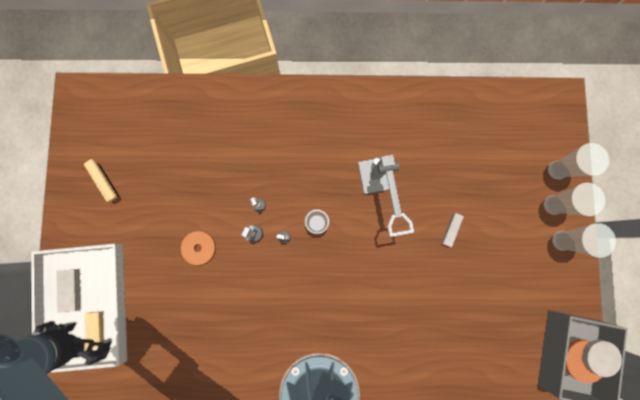

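Candidates for the weight (scene pixels): (393,248), the biggest; small ones at (374,230) and (360,264). In the top view these are (252,233), (283,237) and (258,204). I choose the biggest. The eye is at scene (302,127) and top (401,230). The stone wheel is orange, the tumbler sits between them, and the dressing stick is at top (453,230).

Run:
```python
from h import *
c=load('top0'); s=load('scene0')
a=c['frame'][185:260,225:305]; b=c['frame'][150:250,355:430]; d=s['frame'][200:290,340:420]
r=lambda i,w:cv2.resize(i,(w,int(i.shape[0]*w/i.shape[1])),interpolation=cv2.INTER_CUBIC)
A=[r(a,260),r(b,260),r(d,260)]
H=max(i.shape[0] for i in A); cv2.imwrite('pics/crop1.png',np.hstack([np.pad(i,((0,H-i.shape[0]),(0,5),(0,0))) for i in A]))
P=cloud(c)
print('cam',c['extrinsics'][:3,3],s['extrinsics'][:3,3])
for (n,u,v,w) in [('big',252,233,13),('s1',283,237,10),('s2',258,204,10)]:
    Q=P[v-w:v+w,u-w:u+w].reshape(-1,3); 
    for lo,hi in((.01,.05),(.12,.2)):
        q=Q[(Q[:,2]>lo)&(Q[:,2]<hi)]; print(n,lo,len(q),q.mean(0) if len(q) else '',np.ptp(q,0) if len(q) else '')
Q=P[205:245,380:425].reshape(-1,3); q=Q[(Q[:,2]>.17)&(Q[:,2]<.23)]; print('eye',len(q),q.min(0),q.max(0),q.mean(0))
for u,v in [(388,236),(412,232),(400,234),(392,215),(404,214),(380,170)]: print(u,v,px(c,u,v,z=.2))
print('tumbler',px(c,317,222,z=.085))
```

```text
cam [0.43870466 0.0068145  1.13243025] [1.04037887 0.77561693 0.87710939]
big 0.01 140 [0.46356753 0.18642316 0.03129881] [0.04728624 0.04085444 0.03931515]
big 0.12 61 [0.46430468 0.19409614 0.14879575] [0.02350168 0.01881463 0.03665854]
s1 0.01 91 [0.45336347 0.10537743 0.02358563] [0.03570037 0.03542505 0.01709278]
s1 0.12 0  
s2 0.01 89 [0.54828156 0.17953372 0.02380143] [0.03544985 0.0358738  0.03534353]
s2 0.12 6 [0.54973537 0.18444467 0.12125855] [0.01397497 0.00899571 0.00306025]
eye 295 [ 0.45508914 -0.23244743  0.19429766] [ 0.53288959 -0.16984195  0.20986328] [ 0.49124088 -0.19818156  0.20410072]
388 236 [ 0.45512223 -0.16999391  0.2       ]
412 232 [ 0.46554352 -0.23054687  0.2       ]
400 234 [ 0.46032823 -0.20023882  0.2       ]
392 215 [ 0.50795617 -0.18077044  0.2       ]
404 214 [ 0.51071597 -0.21117407  0.2       ]
380 170 [ 0.62296689 -0.15163688  0.2       ]
tumbler [0.49508687 0.00844393 0.085     ]
```

View pics/crop1.png

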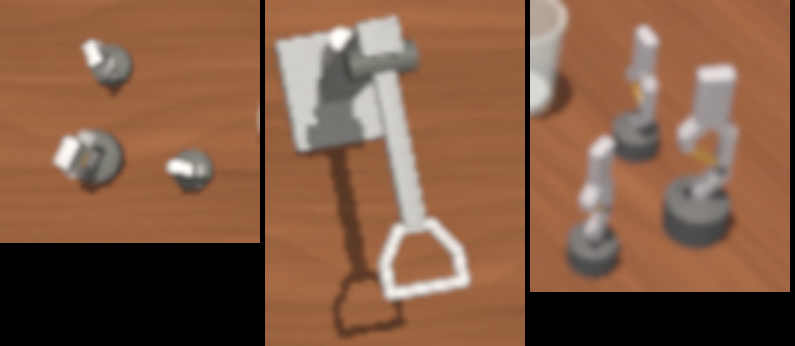

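Run:
```python
from h import *
for n,(v,u) in (('top0',(slice(218,248),slice(236,268))),('scene0',(slice(215,280),slice(375,412)))):
    c=load(n);Q=cloud(c)[v,u].reshape(-1,3); Q=Q[(abs(Q[:,0]-.465)<.05)&(abs(Q[:,1]-.187)<.04)]
    for lo,hi in((.01,.04),(.06,.085),(.085,.112),(.12,.145),(.145,.17)):
        q=Q[(Q[:,2]>lo)&(Q[:,2]<hi)]
        if len(q)<6: continue
        m=q.mean(0); w,V=np.linalg.eigh(np.cov(q[:,:2].T)); print(n,lo,len(q),m.round(4),'ax',V[:,1].round(2),np.sqrt(w).round(4))
s=load('scene0')
# nose and spine pixels in crop (scale 260/80=3.25, x offset 530)
f=lambda u,v:(340+(u-530)/3.25,200+v/3.25)
for u,v in ((690,135),(733,140),(715,90),(690,150),(715,165)): print(px(s,*f(u,v)).round(4))
o=status.get_obs();print(o['eef_pos'])
```

```text
top0 0.01 131 [0.4636 0.1859 0.0303] ax [-1.    0.09] [0.0081 0.0133]
top0 0.06 14 [0.4554 0.1958 0.072 ] ax [-0.98  0.18] [0.0018 0.0072]
top0 0.085 34 [0.4643 0.194  0.1014] ax [-0.92  0.38] [0.0038 0.0151]
top0 0.12 16 [0.464  0.1903 0.1332] ax [-0.94  0.35] [0.001  0.0074]
top0 0.145 45 [0.4644 0.1954 0.1543] ax [-0.89  0.45] [0.0037 0.0071]
scene0 0.01 308 [0.4754 0.2052 0.0271] ax [-0.48  0.88] [0.0112 0.013 ]
scene0 0.06 65 [0.462  0.2048 0.0735] ax [-0.83  0.55] [0.0033 0.0083]
scene0 0.085 106 [0.472  0.2007 0.0995] ax [-0.88  0.48] [0.0038 0.0132]
scene0 0.12 92 [0.4718 0.2022 0.1322] ax [-0.85  0.52] [0.0022 0.0073]
scene0 0.145 68 [0.4697 0.2005 0.1514] ax [-0.9   0.43] [0.0041 0.0071]
[0.4819 0.1989 0.1013]
[0.4519 0.2115 0.0916]
[0.47   0.2044 0.1432]
[0.4779 0.1969 0.0827]
[0.4597 0.2056 0.0653]
[0.22613652 0.5281355  0.23048942]
```

```bash
python3 -m handwheel '[[[0.4,-6,-3.6,-1,0,0,0],[0.4,-12,-7.2,-2,0,0,0],[0.4,-18,-10.8,-2,0,0,0],[0.4,-24,-14.4,-2,0,0,1],[0.4,-30,-18,-2,0,0,2],[0.4,-33.5,-20,-2,0,0,2],[0.4,-35.1,-21,-2,0,0,2],[0.4,-35.1,-21,-2,0,0,2],[0.4,-35.1,-21,-2,0,0,2]]]'
python3 - <<'E'
from h import *
c=snap('wrist','w1'); np.set_printoptions(suppress=True,precision=4)
print(c['hand_eye'],status.get_obs()['eef_pos'],status.get_obs()['wrist_force'])
E
```

```text
time_s: 1.23
eef_pos: [0.4658, 0.1976, 0.2509]
eef_rot: [-0.001, 0.218, 0.976, 0.0]
wrist_force: [-0.2, 0.1, -0.2]
opening: 0.7
grasp_force: 0.0
[[ 0.0003 -0.9608 -0.2773  0.0724]
 [ 1.      0.0003 -0.0001 -0.0009]
 [ 0.0002 -0.2773  0.9608 -0.1422]
 [ 0.      0.      0.      1.    ]] [0.4656 0.198  0.251 ] [ 0.0203 -0.6609 -0.3786]
```

View pics/w1.png

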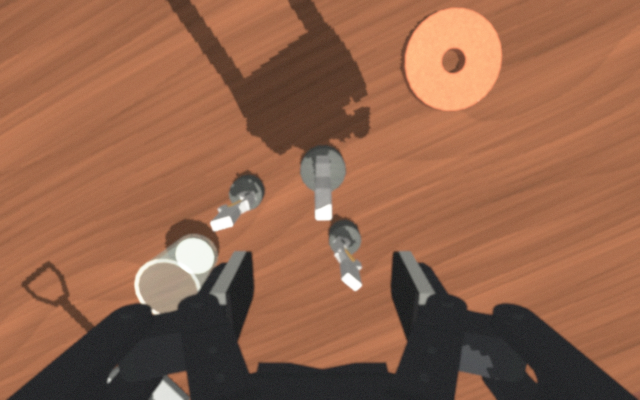

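Wrist view: drum of the big weight at (322,168), its lug top at (323,212), fingers at columns 240 and 400, small weights at (240,190) and (346,240), tumbler at (175,275), wheel at (453,60). The hook plane runs nearly along the image's vertical.

Run:
```python
from h import *
c=load('w1');P=cloud(c);Q=P[140:225,295:350].reshape(-1,3)
E=c['extrinsics'];T=E@np.linalg.inv(c['hand_eye'])
for lo,hi in((.028,.04),(.06,.08),(.105,.12),(.12,.147),(.148,.165)):
    q=Q[(Q[:,2]>lo)&(Q[:,2]<hi)]
    if len(q)<5: continue
    t=(q-T[:3,3])@T[:3,:3]; w,V=np.linalg.eigh(np.cov(t[:,:2].T)); print(lo,len(q),'tool mid',((t.max(0)+t.min(0))/2*100).round(2),'ptp',np.ptp(t,axis=0).round(4),'yaw',np.degrees(np.arctan2(V[1,1],V[0,1])))
for u,v in((317,206),(330,206),(316,219),(331,219)):print((T[:3,:3].T@(px(c,u,v,z=.155)-T[:3,3])*100).round(2))
```

```text
0.028 1013 tool mid [ 0.31 -0.1  21.96] ptp [0.0447 0.0465 0.0067] yaw 90.18688405505051
0.06 65 tool mid [ 1.66 -0.14 18.05] ptp [0.0081 0.0141 0.0189] yaw 85.37682475628237
0.105 82 tool mid [ 1.4  -0.09 13.85] ptp [0.0043 0.0116 0.0148] yaw 90.10324216385197
0.12 123 tool mid [ 1.34 -0.08 11.75] ptp [0.0024 0.0119 0.0267] yaw 89.37307543765925
0.148 557 tool mid [ 0.22 -0.09  9.87] ptp [0.0243 0.0115 0.0084] yaw 178.96132093565785
[ 0.07 -0.45  9.59]
[0.07 0.48 9.59]
[-0.9  -0.52  9.59]
[-0.9   0.55  9.59]
```

```bash
python3 -m handwheel '[[[0,0.2,-0.1,5,0,0,-1],[0,0.2,-0.1,9,0,0,-1],[0,0.2,-0.1,12,0,0,-1],[0,0.2,-0.1,13.3,0,0,-1],[0,0.2,-0.1,13.3,0,0,-1],[-1,0.2,-0.1,13.3,0,0,-1],[-1,0.2,-0.1,13.3,0,0,-1],[-1,0.2,-0.1,13.3,0,0,-1],[-1,0.2,-0.1,13.3,0,0,-1]]]'
```

```text
time_s: 2.4
eef_pos: [0.4654, 0.1977, 0.1198]
eef_rot: [0.001, 0.21, 0.978, 0.001]
wrist_force: [-0.2, 2.1, 5.6]
opening: 0.134
grasp_force: 59.8
```

```bash
python3 -m handwheel '[[[-1,0,0,-2,0,0,0],[-1,0,0,-6,0,0,0],[-1,0,0,-10,0,0,0],[-1,0,0,-13,0,0,0],[-1,0,0,-14,0,0,0],[-1,0,0,-14,0,0,0],[-1,0,0,-14,0,0,0]]]'
python3 - <<'E'
from h import *
o=status.get_obs();q=o['eef_rot'];r=R.from_quat([q[1],q[2],q[3],q[0]]).as_matrix()
d=np.array([.391,-.212,o['eef_pos'][2]])-o['eef_pos'];print(o['eef_pos'],o['wrist_force'],r.T@d*100, r[:,0], np.degrees(np.arctan2(-r[1,0],-r[0,0])))
E
```

```text
time_s: 3.28
eef_pos: [0.463, 0.197, 0.2563]
eef_rot: [-0.002, 0.21, 0.978, -0.001]
wrist_force: [-0.9, -0.1, -5.3]
opening: 0.13
grasp_force: 59.1
[0.46304385 0.19699461 0.25625587] [-0.9135887  -0.12439168 -5.28944756] [-10.19257965 -40.25888488   0.05043616] [-0.91213399  0.40988179  0.00291546] -24.19751877569422
```

```bash
python3 -m handwheel '[[[-1,-0.5,-2,0,0,0,-2],[-1,-2,-7,0,0,0,-6],[-1,-3.3,-13,0,0,0,-11],[-1,-4.8,-19,0,0,0,-16],[-1,-6.3,-25,0,0,0,-21],[-1,-7.8,-31,0,0,0,-26],[-1,-9.2,-36.5,0,0,0,-31],[-1,-10,-39.5,0,0,0,-34],[-1,-10.2,-40.3,0,0,0,-34],[-1,-10.2,-40.3,0,0,0,-34]]]'
python3 - <<'E'
from h import *
snap('wrist','w2');snap('scene','s2');snap('top','t2');o=status.get_obs();print(o['wrist_force'])
a=load('w2')['frame'];b=load('s2')['frame'][80:230,200:400]
cv2.imwrite('pics/m2.png',np.vstack([a[:,:],np.pad(cv2.resize(b,(266,200),interpolation=3),((0,0),(0,374),(0,0)))]))
E
```

```text
time_s: 4.53
eef_pos: [0.3916, -0.2117, 0.2572]
eef_rot: [-0.001, -0.085, 0.996, 0.001]
wrist_force: [-0.4, 1.1, -4.8]
opening: 0.133
grasp_force: 60.0
[ 0.39128703  0.42369155 -5.00400301]
```

View pics/m2.png

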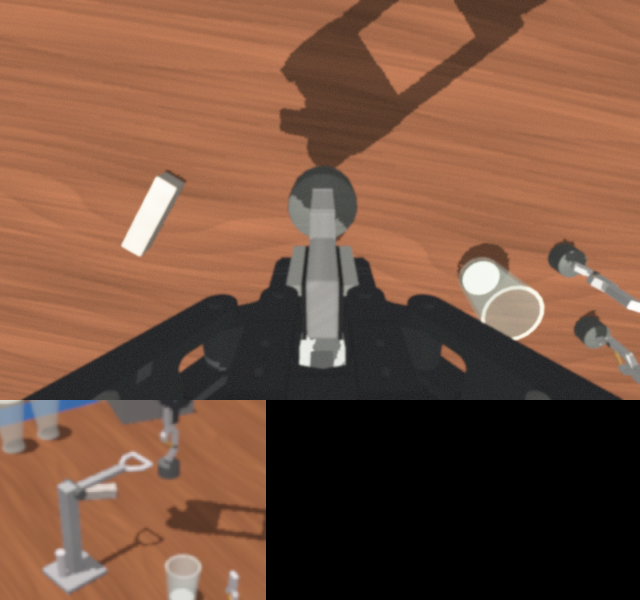

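Wrist view: weight held upright in the fingers, drum at (322,203), stick at (152,213) and tumbler at (500,300) untouched. Scene inset: hook near the eye (135,462), on its open side. I'll measure the eye and the weight in the fixed cameras.

Run:
```python
from h import *
np.set_printoptions(suppress=True,precision=4)
o=status.get_obs();q=o['eef_rot'];Rm=R.from_quat([q[1],q[2],q[3],q[0]]).as_matrix();tcp=np.array(o['eef_pos'])
print('wx yaw',np.degrees(np.arctan2(-Rm[1,0],-Rm[0,0])))
for n in('top0','scene0','t2','s2'):
    Q=cloud(load(n)).reshape(-1,3); Q=Q[(Q[:,0]>.43)&(Q[:,0]<.66)&(Q[:,1]>-.26)&(Q[:,1]<-.10)&(Q[:,2]>.185)&(Q[:,2]<.216)]
    for yaw in (10,):
        a=np.radians(yaw);ex=np.array([np.cos(a),np.sin(a)]);ey=np.array([-ex[1],ex[0]])
        X=(Q[:,:2]-[.46,-.2])@ex;Y=(Q[:,:2]-[.46,-.2])@ey
        b=(abs(X)<.012)&(abs(Y)<.022); f=np.polyfit(Y[b],X[b],1)
        arm=(X>.06)&(X<.13)&(abs(Y)<.02); g=np.polyfit(X[arm],Y[arm],1) if arm.sum()>5 else (0,0)
        lp=(X<.05)
        print(n,b.sum(),'bar x',f[1],'yaw',yaw-np.degrees(f[0]),'z',Q[b,2].mean(),Q[b,2].max(),'Yrange',Y[lp].min(),Y[lp].max(),'arm yaw',yaw+np.degrees(g[0]),'y0',g[1],arm.sum())
for n in('t2','s2'):
    Q=cloud(load(n)).reshape(-1,3); Q=Q[(np.hypot(*(Q[:,:2]-tcp[:2]).T)<.045)&(Q[:,2]>.1)]
    t=(Q-tcp)@Rm
    for lo,hi in((.075,.118),(.06,.07),(.03,.06),(.0,.02)):
        b=(t[:,2]>lo)&(t[:,2]<hi)
        if b.sum()>3: print(n,lo,b.sum(),'min',t[b].min(0),'max',t[b].max(0))
```

```text
wx yaw 9.872577225699434
top0 57 bar x 0.002902764735755648 yaw 8.967983592016957 z 0.20358987816937993 0.20735021646248764 Yrange -0.03526761848196075 0.026891665946951096 arm yaw 10.826561307722173 y0 -0.003682366646226449 189
scene0 35 bar x 0.007295216476190783 yaw 11.148690207081517 z 0.20004706438497427 0.20459923610803765 Yrange -0.03368749953642243 0.032474254711434745 arm yaw 9.655626012807936 y0 0.0028623898680123203 157
t2 58 bar x 0.002950761262884194 yaw 9.043554754663363 z 0.20344493503589653 0.20681033094417622 Yrange -0.036163807482325526 0.026648122322250424 arm yaw 10.756165364274846 y0 -0.0035819312805871204 192
s2 36 bar x 0.008094913280001989 yaw 11.56320668197043 z 0.20086948792129977 0.20456484732406 Yrange -0.031939202992762226 0.031152437815009645 arm yaw 10.601178842543545 y0 0.0012338596314060012 156
t2 0.075 135 min [-0.023  -0.0193  0.0767] max [0.0054 0.0235 0.1173]
t2 0.0 18 min [-0.0177 -0.0069  0.0026] max [-0.0089  0.0052  0.0192]
s2 0.075 253 min [-0.0275 -0.0216  0.0751] max [0.0196 0.0264 0.1178]
s2 0.06 21 min [-0.0008 -0.006   0.0603] max [0.0139 0.0086 0.0699]
s2 0.03 72 min [-0.0241 -0.0066  0.0301] max [0.0172 0.0107 0.059 ]
s2 0.0 52 min [-0.0189 -0.0103  0.0001] max [0.012  0.0143 0.02  ]
```

```bash
python3 -m handwheel '[[[-1,0,-0.3,-0.4,0,0,0],[-1,-1.5,-0.3,-0.4,0,0,0],[-1,-3,-0.3,-0.4,0,0,0],[-1,-4,-0.3,-0.4,0,0,0],[-1,-5,-0.3,-0.4,0,0,0],[-1,-6,-0.3,-0.4,0,0,0],[-1,-6.8,-0.3,-0.4,0,0,0],[-1,-7.2,-0.3,-0.4,0,0,0],[-1,-7.2,-0.3,-0.4,0,0,0]]]'
python3 - <<'E'
from h import *
snap('scene','s3');snap('top','t3');o=status.get_obs();print(o['wrist_force'],o['eef_pos'])
b=load('s3')['frame'][85:185,240:360];a=load('t3')['frame'][180:260,360:440]
cv2.imwrite('pics/m3.png',np.hstack([cv2.resize(b,(480,400),interpolation=2),cv2.resize(a,(320,320),interpolation=2)[:,:].copy() if 0 else cv2.resize(a,(320,400),interpolation=2)]))
E
```

```text
time_s: 5.8
eef_pos: [0.4636, -0.2029, 0.2622]
eef_rot: [-0.0, -0.086, 0.996, 0.0]
wrist_force: [0.5, 0.2, -5.5]
opening: 0.131
grasp_force: 60.0
[ 0.01361367  0.27772348 -4.05742192] [ 0.46327928 -0.20287679  0.26223719]
```

View pics/m3.png

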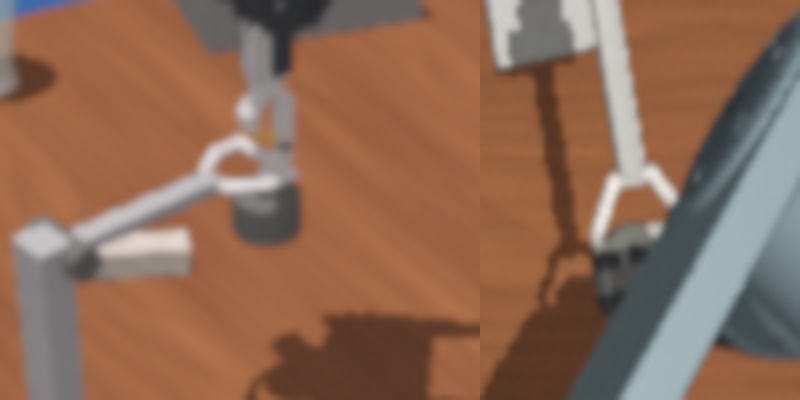

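Scene: the front bar, centre about (268,160), runs through the hook's mouth below the brass gate (265,135), with the spine outside at (288,130). No contact force. Lowering now.

```bash
python3 -m handwheel '[[[-1,0,0,0.3,0,0,0],[-1,0,0,0.6,0,0,0],[-1,0,0,0.9,0,0,0],[-1,0,0,1.2,0,0,0],[-1,0,0,1.5,0,0,0],[-1,0,0,1.8,0,0,0],[-1,0,0,2,0,0,0],[-1,0,0,2,0,0,0]]]'
```

```text
time_s: 6.9
eef_pos: [0.4637, -0.203, 0.2426]
eef_rot: [0.0, -0.085, 0.996, -0.0]
wrist_force: [-1.5, 0.8, 4.6]
opening: 0.13
grasp_force: 61.4
```

```bash
python3 -m handwheel '[[[-1,0,0,0.2,0,0,0],[-1,0,0,0.4,0,0,0],[-1,0,0,0.6,0,0,0],[-1,0,0,0.8,0,0,0],[-1,0,0,0.8,0,0,0]]]'
```

```text
time_s: 7.52
eef_pos: [0.4641, -0.2032, 0.2351]
eef_rot: [0.001, -0.085, 0.996, -0.001]
wrist_force: [-1.3, 0.8, 7.8]
opening: 0.129
grasp_force: 61.9
```

```bash
python3 -m handwheel '[[[-1,0,0,0.2,0,0,0],[-1,0,0,0.4,0,0,0],[-1,0,0,0.4,0,0,0]]]'
```

```text
time_s: 7.9
eef_pos: [0.4641, -0.2036, 0.2314]
eef_rot: [0.001, -0.085, 0.996, -0.001]
wrist_force: [-2.4, 0.2, 8.7]
opening: 0.135
grasp_force: 62.1
```

```bash
python3 -m handwheel '[[[-1,0,0,0.2,0,0,0],[-1,0,0,0.4,0,0,0],[-1,0,0,0.6,0,0,0],[-1,0,0,0.6,0,0,0]]]'
```

```text
time_s: 8.4
eef_pos: [0.464, -0.204, 0.2257]
eef_rot: [0.001, -0.085, 0.996, -0.001]
wrist_force: [-2.8, -1.5, 9.3]
opening: 0.128
grasp_force: 62.3
```

```bash
python3 -m handwheel '[[[-1,0,0,0.2,0,0,0],[-1,0,0,0.4,0,0,0],[-1,0,0,0.4,0,0,0]]]'
```

```text
time_s: 8.78
eef_pos: [0.4638, -0.2042, 0.2217]
eef_rot: [0.0, -0.085, 0.996, -0.002]
wrist_force: [-4.1, -0.5, 10.0]
opening: 0.132
grasp_force: 62.4
```

```bash
python3 -m handwheel '[[[-1,0,0,0.2,0,0,0],[-1,0,0,0.4,0,0,0],[-1,0,0,0.6,0,0,0],[-1,0,0,0.6,0,0,0]]]'
```

```text
time_s: 9.28
eef_pos: [0.4633, -0.2043, 0.2155]
eef_rot: [-0.0, -0.085, 0.996, -0.002]
wrist_force: [-5.7, -1.8, 10.0]
opening: 0.134
grasp_force: 62.3
```

```bash
python3 -m handwheel '[[[-1,0,0,0.2,0,0,0],[-1,0,0,0.4,0,0,0],[-1,0,0,0.6,0,0,0],[-1,0,0,0.6,0,0,0]]]'
```

```text
time_s: 9.78
eef_pos: [0.4637, -0.2035, 0.2084]
eef_rot: [0.0, -0.085, 0.996, -0.001]
wrist_force: [2.5, 1.1, 3.4]
opening: 0.132
grasp_force: 61.3
```

```bash
python3 -m handwheel '[[[-1,0,0,-0.4,0,0,0],[-1,0,0,-0.8,0,0,0],[-1,0,0,-1.2,0,0,0],[-1,0,0,-1.6,0,0,0],[-1,0,0,-1.9,0,0,0],[-1,0,0,-1.9,0,0,0],[-1,0,0,-1.9,0,0,0]]]'
python3 - <<'E'
from h import *
snap('scene','s4');print(status.get_obs()['wrist_force'])
b=load('s4')['frame'][95:175,260:340]
cv2.imwrite('pics/m4.png',cv2.resize(b,(500,500),interpolation=2))
E
```

```text
time_s: 10.65
eef_pos: [0.4633, -0.2027, 0.2271]
eef_rot: [-0.0, -0.085, 0.996, 0.0]
wrist_force: [1.2, -0.5, -4.6]
opening: 0.129
grasp_force: 60.1
[ 0.20228017 -0.68104743 -4.87771321]
```

View pics/m4.png

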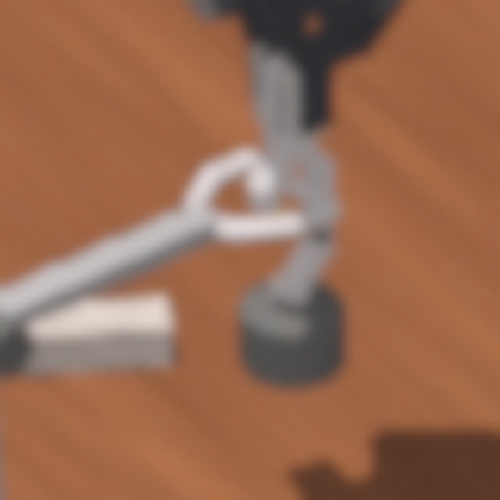

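Scene: the nose (262,185) is inside the loop, the spine (322,190) outside it, and the gate glints at (285,210) below the bar. Now pulling up in small steps.

```bash
python3 -m handwheel '[[[-1,0,0,-0.3,0,0,0],[-1,0,0,-0.6,0,0,0],[-1,0,0,-0.8,0,0,0],[-1,0,0,-0.9,0,0,0],[-1,0,0,-0.9,0,0,0]]]'
```

```text
time_s: 11.32
eef_pos: [0.4635, -0.2029, 0.2364]
eef_rot: [0.0, -0.085, 0.996, -0.0]
wrist_force: [0.4, -0.1, -4.9]
opening: 0.136
grasp_force: 60.0
```

```bash
python3 -m handwheel '[[[-1,0,0,-0.05,0,0,0],[-1,0,0,-0.1,0,0,0],[-1,0,0,-0.1,0,0,0]]]'
```

```text
time_s: 11.7
eef_pos: [0.4634, -0.2028, 0.2371]
eef_rot: [-0.0, -0.085, 0.996, 0.0]
wrist_force: [0.1, 0.7, -5.1]
opening: 0.133
grasp_force: 59.9
```

```bash
python3 -m handwheel '[[[-1,0,0,-0.05,0,0,0],[-1,0,0,-0.1,0,0,0],[-1,0,0,-0.1,0,0,0]]]'
```

```text
time_s: 12.08
eef_pos: [0.4632, -0.2028, 0.2376]
eef_rot: [-0.0, -0.085, 0.996, 0.0]
wrist_force: [1.0, -0.5, -11.3]
opening: 0.13
grasp_force: 59.0
```

```bash
python3 -m handwheel '[[[-1,0,0,-0.05,0,0,0],[-1,0,0,-0.1,0,0,0],[-1,0,0,-0.1,0,0,0]]]'
```

```text
time_s: 12.45
eef_pos: [0.463, -0.2026, 0.2381]
eef_rot: [-0.001, -0.085, 0.996, 0.001]
wrist_force: [2.8, -2.4, -20.3]
opening: 0.131
grasp_force: 58.2
```

```bash
python3 -m handwheel '[[[-1,0,0,0.05,0,0,0],[-1,0,0,0.05,0,0,0],[-1,0,0,0.05,0,0,0],[-1,0,0,0.05,0,0,0]]]'
```

```text
time_s: 12.95
eef_pos: [0.4631, -0.2026, 0.2383]
eef_rot: [-0.0, -0.085, 0.996, 0.0]
wrist_force: [2.7, -1.0, -22.8]
opening: 0.129
grasp_force: 58.2
```

```bash
python3 -m handwheel '[[[-1,0,0,0.3,0,0,0],[-1,0,0,0.6,0,0,0],[-1,0,0,0.9,0,0,0],[-1,0,0,1.2,0,0,0],[-1,0,0,1.5,0,0,0],[-1,0,0,1.8,0,0,0],[-1,0,0,2,0,0,0],[-1,0,0,2,0,0,0],[-1,0,0,2,0,0,0]]]'
```

```text
time_s: 14.08
eef_pos: [0.4635, -0.2029, 0.2189]
eef_rot: [0.0, -0.085, 0.996, -0.0]
wrist_force: [0.3, 0.5, -5.3]
opening: 0.13
grasp_force: 60.9
```

```bash
python3 -m handwheel '[[[-1,0,0,0.1,0,0,0],[-1,0,0,0.2,0,0,0],[-1,0,0,0.25,0,0,0],[-1,0,0,0.25,0,0,0],[-1,0,0,0.25,0,0,0]]]'
```

```text
time_s: 14.7
eef_pos: [0.4639, -0.203, 0.2167]
eef_rot: [0.001, -0.085, 0.996, -0.0]
wrist_force: [1.8, 0.8, 0.2]
opening: 0.134
grasp_force: 61.3
```

```bash
python3 -m handwheel '[[[-0.3,0,0,0,0,0,0],[-0.1,0,0,0,0,0,0],[0.1,0,0,0,0,0,0],[0.1,0,0,0,0,0,0]]]'
python3 - <<'E'
from h import *
snap('scene','s5');o=status.get_obs();print(o['wrist_force'],o['opening'])
b=load('s5')['frame'][85:175,255:345]
cv2.imwrite('pics/m5.png',cv2.resize(b,(500,500),interpolation=2))
E
```

```text
time_s: 15.2
eef_pos: [0.4634, -0.2029, 0.2163]
eef_rot: [-0.0, -0.085, 0.996, -0.0]
wrist_force: [-0.5, -0.0, 0.2]
opening: 0.55
grasp_force: 0.0
[-0.42663382  0.19747515  0.76719601] 0.5481347733161676
```

View pics/m5.png

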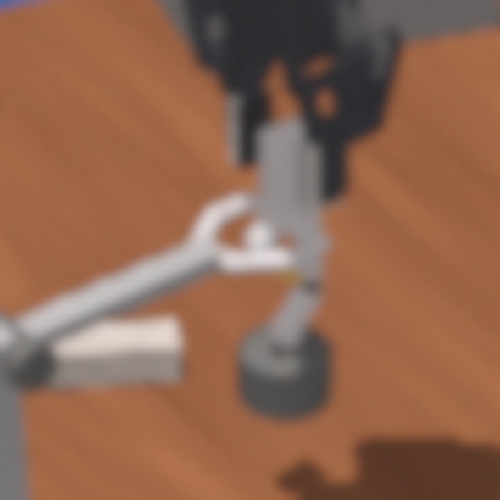

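Released: the weight hangs upright with its nose (258,235) inside the loop, the gate (292,275) shut below the bar, and both fingers clear of the lug. Next I retreat straight up and let it settle.

```bash
python3 -m handwheel '[[[0.1,0,0,-1,0,0,0],[0.1,0,0,-3,0,0,0],[0.1,0,0,-6,0,0,0],[0.1,0,0,-10,0,0,0],[0.1,0,0,-14,0,0,0],[0.1,0,0,-14,0,0,0],[0.1,0,0,-14,0,0,0],[0.1,0,0,-14,0,0,0],[0.1,0,0,-14,0,0,0],[0.1,0,0,-14,0,0,0]]]'
python3 -m handwheel '[[[0.1,0,0,0,0,0,0],[0.1,0,0,0,0,0,0],[0.1,0,0,0,0,0,0],[0.1,0,0,0,0,0,0],[0.1,0,0,0,0,0,0],[0.1,0,0,0,0,0,0],[0.1,0,0,0,0,0,0],[0.1,0,0,0,0,0,0],[0.1,0,0,0,0,0,0],[0.1,0,0,0,0,0,0]]]' | head -2
python3 - <<'E'
from h import *
a=snap('scene','s6')['frame'].astype(int)
python=[snap('scene','x') for _ in range(6)]
print(np.abs(python[-1]['frame'].astype(int)-a)[85:185,255:345].max())
cv2.imwrite('pics/m6.png',cv2.resize(load('s6')['frame'][60:310,230:480],(600,600),interpolation=2))
E
```

```text
time_s: 16.5
eef_pos: [0.4633, -0.2028, 0.3557]
eef_rot: [-0.0, -0.085, 0.996, 0.0]
wrist_force: [-0.9, -0.6, -0.5]
opening: 0.552
grasp_force: 0.0
time_s: 17.75
eef_pos: [0.4635, -0.2029, 0.3563]
3
```

View pics/m6.png

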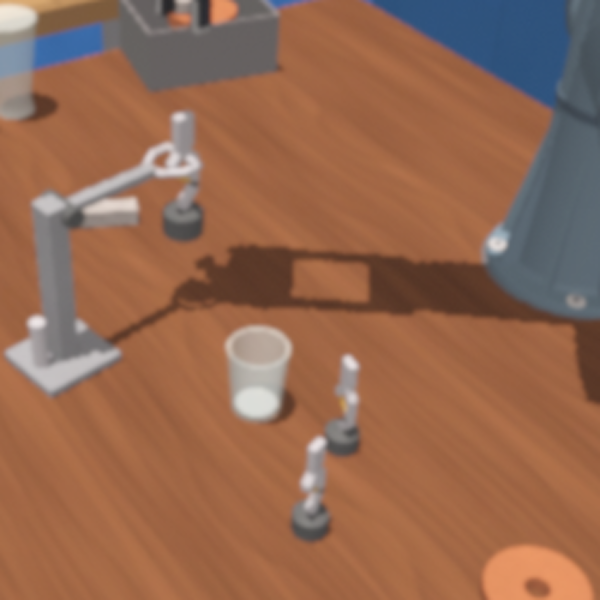

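The weight hangs still from the eye (182,170), and the bystanders are unmoved. Handing in.

```bash
python3 -c "
from bench import ctrl
print(ctrl.hand_in())"
```

```text
the job is handed in; nothing more can be done
None
```

I clipped the counterweight onto the eye, the gate held a pull that passed 10 N and peaked at about 18 N (more than intended, but under the 25 N limit), and I left it hanging still, with nothing else moved, and handed the job in at about 18 s.

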